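# Take the hot lid off the pot with the lid lifter

## Task

The pot in the cold room is still hot: take the lid lifter out of its holder, hook its two prongs under the middle of the loop on the pot's lid, lift the lid clear of the pot with it, hanging level and balanced, and set it down gently so that it lies flat inside the shallow drip tray. Then unhook the lifter and stand it back fully home in its holder. Feel for the lid with the hook, without pressing hard on it, touch the lid with nothing but the lifter, and leave the other things where they are.

Things in the scene. Friction and masses are not known exactly. Their poses are not given: they have to be found in the camera images.
- lifter: Lid lifter, 0.25 kg, upright in the holder. Handle: black block 36 (x) by 22 (y) by 78 mm tall. Origin: centre of the handle's foot, on top of a steel guard plate 92 (x) by 76 (y) by 5 mm; z up along the handle. Below the plate a telescopic shank carries the hook; a stiff clamp (50 N does not shift it) holds it at the length the last cook left, different each time
- lifter_hook (a point): Nominal lowest point of the hook, 94 mm below the lifter's origin: the real one is up to 28 mm higher or lower, not measured. The hook: two like prongs of 8 mm bar at y = -12 and 12 mm; each is a C open to +x: down at x = -26 mm, a shallow V foot lowest at x = 0, upturned tip ending at x = 26 mm. Foot with tip is 18 mm tall; axes as the lifter's
- holder: White open-topped upright box for the lifter; fixed. Outer 76 (x) by 60 (y) by 132 mm tall, walls 4 mm, foot 90 by 74 mm. Origin: centre of its underside. The hook hangs free inside and the guard plate rests on the rim: the lifter's origin is then 137 mm above this origin, its x along the holder's x
- pot: Round aluminium pot, outer diameter 180 mm, wall 4 mm, rim 85 mm above its origin (centre of its underside); two small side handles reach 116 mm from its axis along y; fixed
- lid: Flat round steel lid, 192 mm across, 0.4 to 0.65 kg, on the pot's rim. Origin: centre of the underside of its 6 mm disc, which rests on the rim; top face at z = 6 mm; a plug 160 mm across reaches 8 mm below the disc. A loop handle stands over its middle
- lid_loop (a point): Middle of the loop's level top bar, 33 mm above the lid's origin, axes as the lid's. Bar 8 mm thick along y, straight from y = -28 to 28 mm; legs at y = -36 and 36 mm; 23 mm free between the lid's top face and the bar. The hook goes under it along the lid's x, from either side
- tray: Shallow square steel drip tray, outer 250 by 250 by 25 mm tall, walls 4 mm, floor 4 mm thick; origin: centre of its underside; fixed. The lid lies in it on its plug, its origin then 12 mm above the tray's
- jar: Bystander: amber glass jar with steel cap, 68 mm across, 85 mm tall; origin: centre of its underside
- tub: Bystander: clear food tub with white lid, 90 by 70 by 60 mm; origin: centre of its underside
- tin: Bystander: steel tin, 74 mm across, 100 mm tall; origin: centre of its underside
Mind the look-alikes: they are no part of the job. What is shaped like the lifter but green is not meant.

How it is judged:
On the way, in this order (a step that is already met when the one before it is completed fails the run):
1. the lid hangs on the lifter, level, its underside at least 25 mm above the pot's rim, for half a second (z of lid in the frame of pot above 0.11 m and angle between lid's own z axis and vertical below 0.2 rad and contact force between lifter and lid above 2 N), for 0.5 s.
2. the lid lies flat in the drip tray, off the lifter (horizontal distance between lid and tray below 0.04 m and z of lid in the frame of tray below 0.016 m and angle between lid's own z axis and vertical below 0.05 rad and contact force between lifter and lid below 0.1 N), for 0.3 s.
At the end, for the whole second after the job is handed in: Lid flat and at rest on the tray's floor: origin at most 16 mm above the tray's, within 40 mm of it sideways, tilt under 0.05 rad. Lifter at rest upright in its holder: origin within 15 mm of the holder's axis, 132 to 142 mm above its underside, tilt under 0.06 rad (horizontal distance between lid and tray below 0.04 m and z of lid in the frame of tray below 0.016 m and angle between lid's own z axis and vertical below 0.05 rad and linear speed of each of lid, lifter below 0.02 m/s and horizontal distance between lifter and holder below 0.015 m and z of lifter in the frame of holder between 0.132 and 0.142 m and angle between lifter's own z axis and vertical below 0.06 rad); the robot touches nothing.
It fails at once if the robot touches the hot lid (contact force between any of the arm, the fingers and lid above 0.5 N).
It fails at once if the lifter bears on the lid with more than 40 N (contact force between lifter and lid above 40 N).
It fails at once if the lid tips by more than 0.3 rad (angle between lid's own z axis and vertical above 0.3 rad).
It fails at once if the lid is dropped or flung (faster than 0.6 m/s) (linear speed of lid above 0.6 m/s).
It fails at once if a bystander is moved by more than 20 mm (distance of any of jar, tub, tin from where it was at the start of the episode above 0.02 m).
It also fails if it takes over 72 s, if anything falls off the work surface, if the arm or the gripper's body presses on something with over 40 N, if the wrist force passes 120 N, or if a joint passes its speed limit or range.

## Robot

A 7-joint arm with a two-finger parallel gripper is mounted at the origin on the work surface. World frame = base frame: x ahead of the robot, y to its left, z up, the work surface at z = 0. Lengths are in m, angles in rad, forces in N, time in s.
With the tool pointing down it reaches from about 0.425 to 0.925 m from the base axis. Payload 6.8 kg.
Tool frame: the origin (TCP) lies at the very end of the fingers, on their centre line; the grasp point (between the pads) lies ctrl.hold_point_z behind it (ctrl.hold_point_z is the distance from the TCP to the grasp point, in m); z points along the fingers, y is the line along which they close (so a half turn about z gives the same grasp; the last joint's range is limited). The gripper opens to 85 mm and grips with 20 to 120 N. Pads are 22 mm wide; open, the fingers measure 114 mm over their backs; the gripper's body (76 mm by 85 mm) begins 54 mm behind the grasp point. The pads swing forward as they close: fully open they stand 13 mm farther back than shut.
Start: joints at [1.004, 0.477, 0.022, 1.555, -0.011, 1.109, -0.083], TCP at [0.299, -0.605, 0.191] pointing down, gripper open.
Joint ranges: [-2.96, 2.96], [-0.34, 2.1], [-1.41, 1.46], [0.24, 2.44], [-1.37, 4.51], [0.17, 1.92], [-2.96, 2.96]. Speed limits (rad/s): [2.39, 2.39, 3.14, 3.14, 3.14, 3.14, 3.14].

## Interface

Orientations are given as a unit quaternion [x, y, z, w].
In Python, from rig import ctrl gives the robot as it stands.
- The arm moves only by the tool servo_tool, never from a script. Its argument "targets" is a list of rows, each an object with "travel": the shift along the world's x, y, z in cm, a list of three; "twist": the turn, a rotation vector about the world's x, y, z in degrees, a list of three. In form: [{"travel": [tx, ty, tz], "twist": [rx, ry, rz]}, ...]. A call has 1 to 20 rows; each row is the pose to reach, as a shift and turn from the pose commanded when the call began; what a row does not reach only later rows make up. A row lasts 1/8 s, in which the tool goes at most 62.5 mm and 10.7 degrees, less where a joint would pass 70% of its speed; a pose out of reach is approached as far as the arm can. A call with a gripper value outside its range is refused whole. "gripper" is the finger opening in cm, from 0 to 8.54, set as the call begins (left out, the last holds). The fingers move at their own pace and stop on an object; "newtons" is the grip in N (left out, the last holds). Time passes only in rows, so rows that repeat a pose let the fingers close. It gives the time, the measured TCP pose, the force, the opening and the grip force at its end, in the units of the state.
- ctrl.read_state(): the state, without advancing time (a new reading comes with each control period).
- ctrl.snapshot(name): name is "scene" or "top" or "wrist"; returns (picture, depth): 384x512x3 uint8, blue, green, red; 384x512 float32, m along the optical axis (not along the pixel's ray), 0 where there is no reading.
- ctrl.get_calibration(name): a dict with "fx", "fy", "cx", "cy" (pixels), "rvec" (rotation vector, rad) and "tvec" (3), from world to camera coordinates, as OpenCV has them. Camera axes: x right, y down, z forward; pixel columns grow to the right and rows downward; lengths in m; the calibration is good to about 2 mm. The wrist camera is an equidistant fisheye: a pixel r from the principal point sees the ray r / f radians off the axis. A picture is of the moment at which its call begins: read the wrist's pose just before it. get_calibration takes no time and is no camera call; for the wrist camera it gives the pose at the moment of the call.
- ctrl.hand_in(): hands the job in; it is judged then, once.
Trained networks look in the newest picture that a camera, given by its name, has taken for a name from the list of things; names that differ only in an ending like _2 or _b are one class to them, and where a whole thing is asked for, a point or a joint stands for the part that bears it (a point fixed in the world has none). Each returns a list of dicts, best first, with "confidence" (0 to 1); they miss things now and then, are a little off and sometimes report something else, mostly with a low value. They report only what shows in the picture. A call takes as long as a camera call. They do not tell look-alikes from the thing itself.
- ctrl.silhouettes(query, camera): "pixels" (384x512 bool, what is visible of it) and "box" ([centre column, centre row, width, height] in pixels, round what is visible of it).
The state is a dict: "clock": time; "q": joint angles; "dq": joint speeds; "effort": joint torques, N m; "tcp_pos": TCP position; "tool_rot": TCP orientation; "wrist_force": force on the tool from outside, world axes, zero at the start; "ft_torque": the same for the moment, N m; "finger_gap": finger opening in m; "finger_force": force on a finger pad.
Only numpy, scipy, OpenCV 4.12 (cv2) and the standard library are available. Lean on these libraries where they do the work, as an engineer would, in place of code of your own. Each camera call takes 0.05 s, during which the arm holds its last target. There are 200 camera calls.

## Working session

There is one attempt and no reset: what is moved stays moved. The work goes in short steps, Python scripts to look and compute and a tool call to move; the robot and the scene stay as the last step left them, time stands still between calls to the robot, and variables do not carry over. Pictures are saved under pics/ and viewed, at most 10 in all, crops included, and the job is handed in when it is done.

Besides the shell and the picture viewer there is one more tool, called after ">>>" by a JSON object that holds its "fn" and its "kwargs". servo_tool: Moves the arm, as the interface text tells. Its arguments: {"type":"object","properties":{"targets":{"type":"array","items":{"type":"object","properties":{"travel":{"type":"array","items":{"type":"number"}},"twist":{"type":"array","items":{"type":"number"}}}}},"gripper":{"type":"number"},"newtons":{"type":"number"}},"required":["targets"]}

```bash
mkdir -p pics; ls
cat > h.py <<'E'
import numpy as np, cv2
from rig import ctrl
def cloud(name):
    c=ctrl.get_calibration(name); im,d=ctrl.snapshot(name)
    R=cv2.Rodrigues(np.array(c["rvec"],float))[0]; t=np.array(c["tvec"],float).ravel()
    v,u=np.mgrid[0:384,0:512]; x=(u-c["cx"])/c["fx"]; y=(v-c["cy"])/c["fy"]
    if name=="wrist":
        r=np.hypot(x,y)+1e-9; s=np.tan(np.minimum(r,1.5))/r; x=x*s; y=y*s
    P=np.stack([x*d,y*d,d],-1)
    W=(P-t)@R
    W[d<=0]=np.nan
    return im,d,W
E
python3 - <<'E'
from h import *
s=ctrl.read_state(); print(s["tcp_pos"],s["tool_rot"],s["finger_gap"],ctrl.hold_point_z,s["clock"])
ims=[]
for n in ("top","scene"):
    im,d,W=cloud(n); np.save(f"{n}.npy",W); ims.append(im); cv2.imwrite(f"pics/{n}.png",im)
    for q in ("lifter","holder","pot","lid","lid_loop","tray","jar","tub","tin"):
        for o in ctrl.silhouettes(q,n)[:3]:
            m=o["pixels"]; p=W[m]; p=p[~np.isnan(p[:,0])]
            print(n,q,round(o["confidence"],2),np.round(o["box"]),m.sum(),np.round(np.median(p,0),3) if len(p) else None, np.round(np.percentile(p,98,axis=0),3), np.round(np.percentile(p,2,axis=0),3))
E
```

```text
pics
[ 0.29860139 -0.6045869   0.19030909] [ 9.73799992e-01  2.27404253e-01 -2.82683992e-04 -8.94740624e-04] 0.085455504068772 0.0187 0.0
top lifter 0.76 [215. 125.  32.  35.] 1145 [ 0.69  -0.025  0.139] [0.795 0.037 0.218] [ 0.651 -0.058  0.001]
top lifter 0.75 [390. 159.  40.  62.] 1095 [ 0.63  -0.486  0.053] [ 0.718 -0.449  0.077] [ 0.557 -0.532  0.001]
top lifter 0.7 [327. 278.  36.  69.] 953 [ 0.298 -0.31   0.054] [ 0.39  -0.271  0.077] [ 0.234 -0.348  0.002]
top holder 0.68 [219. 142.  24.  25.] 353 [ 0.66  -0.024  0.023] [0.723 0.016 0.095] [ 0.652 -0.055  0.003]
top pot 0.67 [299. 183.  82.  52.] 61 [ 0.602 -0.326  0.07 ] [ 0.629 -0.137  0.075] [ 0.484 -0.34   0.066]
top lid 0.91 [301. 182.  76.  75.] 4220 [ 0.555 -0.232  0.093] [ 0.642 -0.147  0.118] [ 0.47  -0.317  0.089]
top lid_loop 0.65 [297. 181.  76.  78.] 4233 [ 0.555 -0.232  0.093] [ 0.643 -0.147  0.118] [ 0.47  -0.318  0.088]
top tray 0.72 [117. 196.  98.  98.] 8578 [0.537 0.258 0.006] [0.663 0.38  0.028] [0.415 0.13  0.001]
top tray 0.67 [258. 113.  26.  37.] 895 [ 0.757 -0.135  0.062] [ 0.806 -0.1    0.066] [ 0.71
[... 839 characters left out ...]
] [ 0.649 -0.211  0.074] [ 0.525 -0.338  0.003]
scene lid 0.8 [237. 224.  66.  47.] 2197 [ 0.567 -0.242  0.088] [ 0.646 -0.15   0.113] [ 0.474 -0.323  0.085]
scene lid_loop 0.83 [237. 225.  64.  43.] 2206 [ 0.567 -0.242  0.088] [ 0.647 -0.151  0.113] [ 0.473 -0.323  0.085]
scene tray 0.83 [318. 174.  85.  39.] 2009 [0.514 0.279 0.002] [0.665 0.383 0.023] [ 0.413  0.12  -0.002]
scene jar 0.82 [352. 204.  21.  28.] 547 [0.763 0.119 0.053] [0.787 0.171 0.084] [ 0.73   0.108 -0.002]
scene tub 0.79 [313. 251.  36.  36.] 949 [ 0.773 -0.158  0.056] [ 0.81  -0.105  0.06 ] [ 0.726 -0.171  0.002]
scene tin 0.62 [259. 187.  18.  34.] 603 [ 0.47  -0.028  0.067] [0.49  0.018 0.099] [ 0.431 -0.045  0.001]
```

Run:
```python
import cv2,numpy as np
a=cv2.imread("pics/top.png"); b=cv2.imread("pics/scene.png")
a=cv2.resize(a[80:300,60:440],None,fx=2.1,fy=2.1,interpolation=cv2.INTER_CUBIC); cv2.imwrite("pics/topc.png",a)
cv2.imwrite("pics/scenec.png",cv2.resize(b[140:340,120:400],None,fx=2.8,fy=2.8,interpolation=cv2.INTER_CUBIC))
W=np.load("top.npy"); 
f=lambda m:W[m&~np.isnan(W[...,0])]
x,y,z=W[...,0],W[...,1],W[...,2]
def rect(m,l):
    p=f(m); r=cv2.minAreaRect((p[:,:2]*1000).astype(np.float32)); print(l,len(p),np.round(r[0],1),np.round(r[1],1),round(r[2],1),np.median(p[:,2]).round(4)); return p
near=lambda cx,cy,r:(np.hypot(x-cx,y-cy)<r)
rect(near(.69,-.025,.09)&(z>.195),"handle top"); rect(near(.69,-.025,.09)&(z>.125)&(z<.15),"plate")
p=rect(near(.555,-.232,.08)&(z>.105),"loop")
c=p[:,:2].mean(0);e=np.linalg.svd(p[:,:2]-c)[2][0];print(c,np.degrees(np.arctan2(e[1],e[0])))
p=f(near(.555,-.232,.13)&(z>.085)&(z<.099)); print(cv2.minEnclosingCircle((p[:,:2]*1000).astype(np.float32)),np.median(p[:,2]))
rect(near(.54,.255,.2)&(z>.017)&(z<.04)&(y>.1),"tray rim")
```

```text
handle top 165 [694.8 -21.1] [21.1 35.7] 88.5 0.2162
plate 826 [696.1 -20. ] [76.4 93.6] 89.3 0.1388
loop 96 [ 556.1 -231.2] [ 7.7 77. ] 30.5 0.122
[ 0.55512872 -0.23020296] 120.56959366952388
((556.986083984375, -232.14016723632812), 96.00801086425781) 0.09268236542572078
tray rim 830 [538.8 255.1] [251.3 253. ] 5.9 0.0256
```

View pics/topc.png

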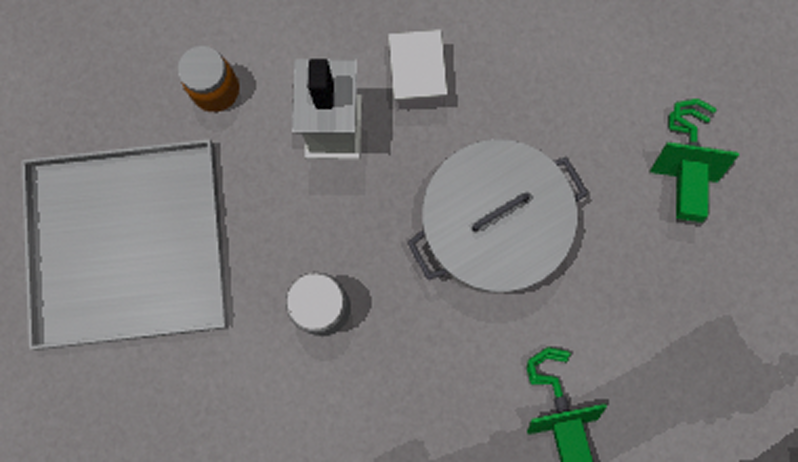

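View pics/scenec.png

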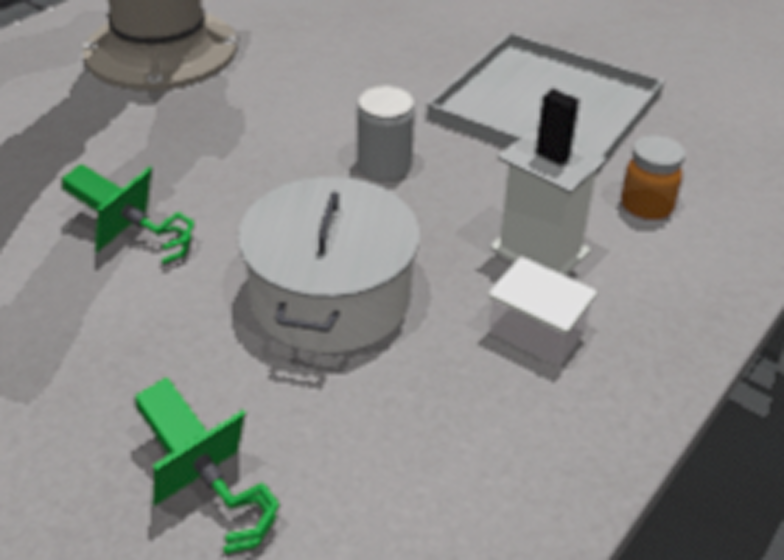

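The top view shows the black lifter in its white holder at crop (320,85). The lid's loop runs at about 30° in the picture at (500,212), the tray is at the left, and the two green look-alikes are at the right. I'll move above the handle first.

>>> {"fn": "servo_tool", "kwargs": {"targets": [{"travel": [3,4,3],"twist": [0,0,-2]},{"travel": [7,10,7],"twist": [0,0,-6]},{"travel": [11,16,8],"twist": [0,0,-10]},{"travel": [15,22,8],"twist": [0,0,-14]},{"travel": [19,28,8],"twist": [0,0,-18]},{"travel": [23,34,8],"twist": [0,0,-22]},{"travel": [27,40,8],"twist": [0,0,-25]},{"travel": [31,46,8],"twist": [0,0,-27]},{"travel": [35,51,8],"twist": [0,0,-27.3]},{"travel": [38,56,8],"twist": [0,0,-27.3]},{"travel": [39.7,58.4,8],"twist": [0,0,-27.3]},{"travel": [39.7,58.4,8],"twist": [0,0,-27.3]},{"travel": [39.7,58.4,8],"twist": [0,0,-27.3]},{"travel": [39.7,58.4,8],"twist": [0,0,-27.3]}], "gripper": 8.5}}

```text
clock: 2.75
tcp_pos: [0.6957, -0.0224, 0.2711]
tool_rot: [1.0, -0.009, -0.0, 0.001]
wrist_force: [-0.4, -0.7, -0.5]
finger_gap: 0.085
finger_force: 0.0
```

```bash
cat >> h.py <<'E'
def pose():
    from scipy.spatial.transform import Rotation as R
    s=ctrl.read_state(); M=R.from_quat(s["tool_rot"]).as_matrix()
    print("t",round(s["clock"],2),"tcp",np.round(s["tcp_pos"],4),"xdir",np.degrees(np.arctan2(M[1,0],M[0,0])).round(2),"z",np.round(M[:,2],3),"F",np.round(s["wrist_force"],2),"gap",round(s["finger_gap"],4),"ff",s["finger_force"])
def rect(W,m,l):
    p=W[m&~np.isnan(W[...,0])]; r=cv2.minAreaRect((p[:,:2]*1000).astype(np.float32)); print(l,len(p),np.round(r[0],1),np.round(r[1],1),round(r[2],1),np.median(p[:,2]).round(4))
E
python3 - <<'E'
from h import *
pose(); im,d,W=cloud("wrist"); x,y,z=W[...,0],W[...,1],W[...,2]
n=np.hypot(x-.6955,y+.0205)<.07
rect(W,n&(z>.205)&(z<.225),"handle"); rect(W,n&(z>.13)&(z<.145),"plate")
E
```

```text
t 2.75 tcp [ 0.6957 -0.0224  0.2711] xdir -1.06 z [-0.001 -0.001 -1.   ] F [-0.38 -0.75 -0.47] gap 0.085 ff 0.0
handle 1082 [696.5 -20.8] [21.7 35.3] 89.1 0.2151
plate 4242 [696.  -20.8] [75.7 92.2] 88.7 0.1373
```

>>> {"fn": "servo_tool", "kwargs": {"targets": [{"travel": [0.05,0.15,-2]},{"travel": [0.05,0.15,-4.5]},{"travel": [0.05,0.15,-7]},{"travel": [0.05,0.15,-9]},{"travel": [0.05,0.15,-10.3]},{"travel": [0.05,0.15,-10.9]},{"travel": [0.05,0.15,-10.9]}]}}

```text
invalid input
```

>>> {"fn": "servo_tool", "kwargs": {"targets": [{"travel": [0,0,0]},{"travel": [0,0,0]},{"travel": [0,0,0]},{"travel": [0,0,0]},{"travel": [0,0,0]},{"travel": [0,0,0]},{"travel": [0,0,0]},{"travel": [0,0,0]}], "gripper": 1.5, "newtons": 70}}

```text
invalid input
```

```bash
python3 -c "from h import *;pose()"
```

```text
t 2.8 tcp [ 0.6956 -0.0232  0.2713] xdir -1.13 z [-0.    -0.001 -1.   ] F [ 0.39 -0.5   0.81] gap 0.0853 ff 0.0
```

>>> {"fn": "servo_tool", "kwargs": {"targets": [{"travel": [0.05,0.2,-2],"twist": [0,0,0]},{"travel": [0.05,0.2,-4.5],"twist": [0,0,0]},{"travel": [0.05,0.2,-7],"twist": [0,0,0]},{"travel": [0.05,0.2,-9],"twist": [0,0,0]},{"travel": [0.05,0.2,-10.3],"twist": [0,0,0]},{"travel": [0.05,0.2,-10.9],"twist": [0,0,0]},{"travel": [0.05,0.2,-10.9],"twist": [0,0,0]}]}}

```text
clock: 3.68
tcp_pos: [0.6966, -0.0193, 0.1624]
tool_rot: [1.0, -0.009, 0.0, 0.0]
wrist_force: [-0.0, 0.2, -0.4]
finger_gap: 0.0848
finger_force: 0.0
```

>>> {"fn": "servo_tool", "kwargs": {"targets": [{"travel": [0,0,0],"twist": [0,0,0]},{"travel": [0,0,0],"twist": [0,0,0]},{"travel": [0,0,0],"twist": [0,0,0]},{"travel": [0,0,0],"twist": [0,0,0]},{"travel": [0,0,0],"twist": [0,0,0]},{"travel": [0,0,0],"twist": [0,0,0]},{"travel": [0,0,0],"twist": [0,0,0]},{"travel": [0,0,0],"twist": [0,0,0]}], "gripper": 1.5, "newtons": 70}}

```text
clock: 4.68
tcp_pos: [0.6968, -0.0198, 0.1628]
tool_rot: [1.0, -0.009, 0.0, 0.0]
wrist_force: [-0.7, -3.6, 5.4]
finger_gap: 0.0199
finger_force: 70.3
```

```bash
python3 -c "from h import *;pose()"
```

```text
t 4.67 tcp [ 0.6968 -0.0198  0.1628] xdir -1.04 z [ 0.001 -0.001 -1.   ] F [-0.69 -3.59  5.43] gap 0.0199 ff 70.33030271530151
```

>>> {"fn": "servo_tool", "kwargs": {"targets": [{"travel": [0,0,1],"twist": [0,0,0]},{"travel": [0,0,3],"twist": [0,0,0]},{"travel": [0,0,5],"twist": [0,0,0]},{"travel": [0,0,7],"twist": [0,0,0]},{"travel": [0,0,9],"twist": [0,0,0]},{"travel": [0,0,11],"twist": [0,0,0]},{"travel": [0,0,13],"twist": [0,0,0]},{"travel": [0,0,15],"twist": [0,0,0]},{"travel": [0,0,16],"twist": [0,0,0]},{"travel": [0,0,16],"twist": [0,0,0]},{"travel": [0,0,16],"twist": [0,0,0]}]}}

```text
clock: 6.05
tcp_pos: [0.696, -0.0192, 0.3214]
tool_rot: [1.0, -0.009, -0.001, 0.0]
wrist_force: [0.7, -0.3, -1.8]
finger_gap: 0.0201
finger_force: 69.5
```

Run:
```python
from h import *
pose(); im,d,W=cloud("scene"); np.save("s2.npy",W); cv2.imwrite("pics/s2f.png",im)
cv2.imwrite("pics/s2.png",cv2.resize(im[100:260,250:410],None,fx=3.6,fy=3.6,interpolation=cv2.INTER_CUBIC))
```

```text
t 6.05 tcp [ 0.696  -0.0192  0.3214] xdir -1.01 z [-0.002 -0.    -1.   ] F [ 0.71 -0.26 -1.76] gap 0.0201 ff 69.51087713241577
```

View pics/s2.png

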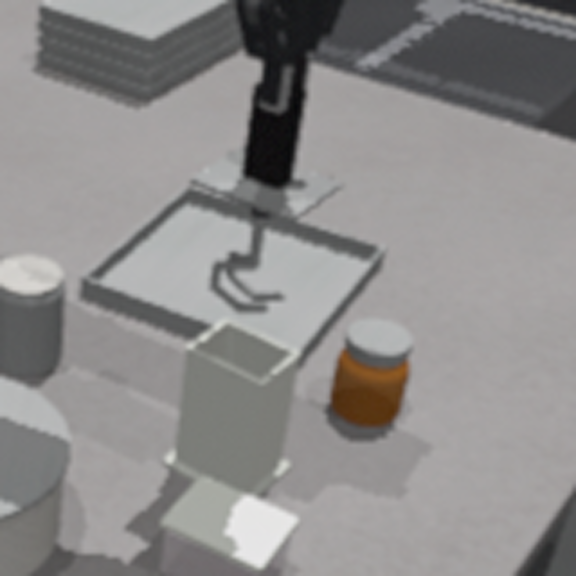

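The hook is clear of the holder, at crop (250,280), and its tips point right and down, which is world +x. Next I'll measure its height.

Run:
```python
from h import *
W=np.load("s2.npy"); x,y,z=W[...,0],W[...,1],W[...,2]
m=(abs(x-.696)<.05)&(abs(y+.02)<.045)&(z>.14)
p=W[m]; o=np.argsort(p[:,2]); print(len(p)); print(np.round(p[o][:25],3))
print(np.histogram(p[:,2],np.arange(.14,.4,.01)))
# projection-based: bottom pixels of hook
c=ctrl.get_calibration("scene")
for h in (.170,.185,.2,.215,.23):
  for dx,dz in((0,0),(26,14)):
    for yy in(-.032,-.008):
      q=cv2.projectPoints(np.array([[.696+dx/1000,yy,h+dz/1000]]),np.array(c["rvec"],float),np.array(c["tvec"],float),np.array([[c["fx"],0,c["cx"]],[0,c["fy"],c["cy"]],[0,0,1]]),None)[0].ravel()
      print(h,dx,yy,((q-[250,100])*3.6).round(0))
```

```text
4323
[[ 0.697 -0.015  0.178]
 [ 0.689 -0.036  0.178]
 [ 0.699 -0.013  0.178]
 [ 0.697 -0.038  0.179]
 [ 0.693 -0.014  0.179]
 [ 0.7   -0.038  0.181]
 [ 0.705 -0.013  0.181]
 [ 0.696 -0.014  0.181]
 [ 0.698 -0.012  0.181]
 [ 0.693 -0.038  0.181]
 [ 0.703 -0.037  0.181]
 [ 0.686 -0.038  0.182]
 [ 0.684 -0.012  0.182]
 [ 0.689 -0.015  0.182]
 [ 0.696 -0.038  0.182]
 [ 0.689 -0.037  0.183]
 [ 0.705 -0.017  0.183]
 [ 0.695 -0.014  0.184]
 [ 0.692 -0.009  0.184]
 [ 0.69  -0.011  0.184]
 [ 0.693 -0.016  0.184]
 [ 0.678 -0.014  0.184]
 [ 0.692 -0.037  0.184]
 [ 0.703 -0.015  0.184]
 [ 0.7   -0.038  0.184]]
(array([  0,   0,   0,   5,  68,  23,  16,  37,  11,  11,  12,   8,  12,
         0,  12, 367,  49,  52,  43,  51,  48,  47,  46,  62,  47]), array([0.14, 0.15, 0.16, 0.17, 0.18, 0.19, 0.2 , 0.21, 0.22, 0.23, 0.24,
       0.25, 0.26, 0.27, 0.28, 0.29, 0.3 , 0.31, 0.32, 0.33, 0.34, 0.35,
       0.36, 0.37, 0.38, 0.39]))
0.17 0 -0.032 [239. 315.]
0.17 0 -0.008 [254. 303.]
0.17 26 -0.032 [269. 313.]
0.17 26 -0.008 [284. 301.]
0.185 0 -0.032 [241. 300.]
0.185 0 -0.008 [256. 288.]
0.185 26 -0.032 [271. 298.]
0.185 26 -0.008 [286. 285.]
0.2 0 -0.032 [244. 285.]
0.2 0 -0.008 [259. 273.]
0.2 26 -0.032 [274. 282.]
0.2 26 -0.008 [289. 270.]
0.215 0 -0.032 [246. 270.]
0.215 0 -0.008 [261. 258.]
0.215 26 -0.032 [276. 266.]
0.215 26 -0.008 [291. 254.]
0.23 0 -0.032 [248. 254.]
0.23 0 -0.008 [263. 242.]
0.23 26 -0.032 [279. 250.]
0.23 26 -0.008 [294. 238.]
```

>>> {"fn": "servo_tool", "kwargs": {"targets": [{"travel": [-1,-1,0.5],"twist": [0,0,3]},{"travel": [-3,-3.8,0.5],"twist": [0,0,7]},{"travel": [-6,-7.7,0.5],"twist": [0,0,12]},{"travel": [-9,-11.6,0.5],"twist": [0,0,17]},{"travel": [-12,-15.5,0.5],"twist": [0,0,22]},{"travel": [-15,-19.4,0.5],"twist": [0,0,27]},{"travel": [-17.3,-22.4,0],"twist": [0,0,30]},{"travel": [-18.3,-23.7,-2],"twist": [0,0,31.6]},{"travel": [-18.3,-23.7,-4],"twist": [0,0,31.6]},{"travel": [-18.3,-23.7,-5.5],"twist": [0,0,31.6]},{"travel": [-18.3,-23.7,-6],"twist": [0,0,31.6]},{"travel": [-18.3,-23.7,-6],"twist": [0,0,31.6]},{"travel": [-18.3,-23.7,-6],"twist": [0,0,31.6]}]}}

```text
clock: 7.72
tcp_pos: [0.5141, -0.2562, 0.2631]
tool_rot: [0.965, 0.264, 0.001, 0.0]
wrist_force: [-0.0, -0.9, -2.7]
finger_gap: 0.0198
finger_force: 69.4
```

Run:
```python
from h import *
pose(); im,d,W=cloud("scene"); pose(); np.save("s3.npy",W)
x,y,z=W[...,0],W[...,1],W[...,2]
m=(np.hypot(x-.513,y+.2565)<.06)&(z>.1)&(z<.135); p=W[m]; print(np.round(p[np.argsort(p[:,2])][:12],3))
cv2.imwrite("pics/s3.png",cv2.resize(im[150:290,170:310],None,fx=4.2,fy=4.2,interpolation=cv2.INTER_CUBIC))
```

```text
t 7.72 tcp [ 0.5141 -0.2562  0.2631] xdir 30.61 z [ 0.001 -0.    -1.   ] F [-0.04 -0.86 -2.72] gap 0.0198 ff 69.43534970283508
t 7.78 tcp [ 0.514  -0.2562  0.2631] xdir 30.6 z [ 0.001 -0.001 -1.   ] F [ 0.13  0.44 -3.1 ] gap 0.0198 ff 69.43527817726135
[[ 0.562 -0.235  0.115]
 [ 0.571 -0.262  0.115]
 [ 0.553 -0.22   0.116]
 [ 0.549 -0.211  0.116]
 [ 0.562 -0.248  0.116]
 [ 0.56  -0.228  0.117]
 [ 0.549 -0.224  0.117]
 [ 0.567 -0.24   0.117]
 [ 0.556 -0.237  0.117]
 [ 0.541 -0.207  0.118]
 [ 0.56  -0.241  0.118]
 [ 0.566 -0.248  0.118]]
```

View pics/s3.png

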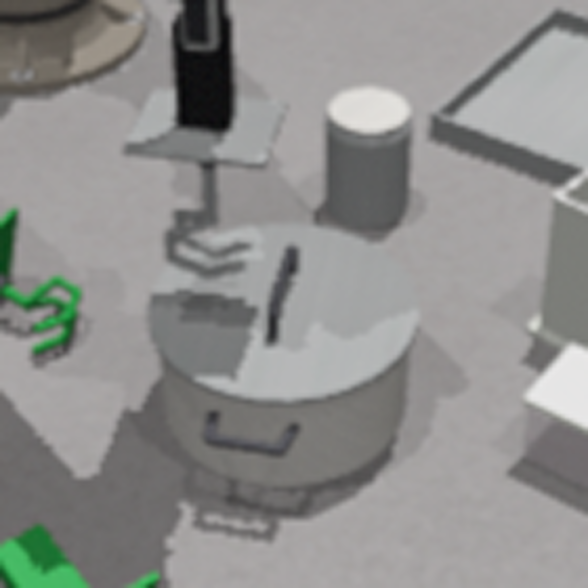

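The hook is behind the loop, at crop (205,250), with its tips facing the bar at (280,290). Now I'll feel downward for the lid.

>>> {"fn": "servo_tool", "kwargs": {"targets": [{"travel": [0,0,-0.6],"twist": [0,0,0]},{"travel": [0,0,-1.2],"twist": [0,0,0]},{"travel": [0,0,-1.6],"twist": [0,0,0]},{"travel": [0,0,-1.8],"twist": [0,0,0]},{"travel": [0,0,-1.9],"twist": [0,0,0]},{"travel": [0,0,-1.9],"twist": [0,0,0]}]}}

```text
clock: 8.52
tcp_pos: [0.5135, -0.2562, 0.2433]
tool_rot: [0.965, 0.264, 0.0, 0.0]
wrist_force: [-0.7, 0.6, -2.5]
finger_gap: 0.0196
finger_force: 69.5
```

>>> {"fn": "servo_tool", "kwargs": {"targets": [{"travel": [0,0,-0.1],"twist": [0,0,0]},{"travel": [0,0,-0.2],"twist": [0,0,0]},{"travel": [0,0,-0.2],"twist": [0,0,0]}]}}

```text
clock: 8.9
tcp_pos: [0.5134, -0.2562, 0.2412]
tool_rot: [0.965, 0.264, -0.0, -0.0]
wrist_force: [-0.0, 0.4, -3.1]
finger_gap: 0.0204
finger_force: 69.5
```

>>> {"fn": "servo_tool", "kwargs": {"targets": [{"travel": [0,0,-0.1],"twist": [0,0,0]},{"travel": [0,0,-0.2],"twist": [0,0,0]},{"travel": [0,0,-0.2],"twist": [0,0,0]}]}}

```text
clock: 9.28
tcp_pos: [0.5134, -0.2562, 0.2392]
tool_rot: [0.965, 0.264, -0.0, -0.0]
wrist_force: [-0.3, 0.3, -2.3]
finger_gap: 0.0201
finger_force: 69.5
```

>>> {"fn": "servo_tool", "kwargs": {"targets": [{"travel": [0,0,-0.05],"twist": [0,0,0]},{"travel": [0,0,-0.1],"twist": [0,0,0]},{"travel": [0,0,-0.1],"twist": [0,0,0]}]}}

```text
clock: 9.65
tcp_pos: [0.5134, -0.2562, 0.2383]
tool_rot: [0.965, 0.264, -0.0, -0.0]
wrist_force: [0.1, -0.2, -2.9]
finger_gap: 0.02
finger_force: 69.5
```

>>> {"fn": "servo_tool", "kwargs": {"targets": [{"travel": [0,0,-0.05],"twist": [0,0,0]},{"travel": [0,0,-0.1],"twist": [0,0,0]},{"travel": [0,0,-0.1],"twist": [0,0,0]}]}}

```text
clock: 10.02
tcp_pos: [0.5134, -0.2562, 0.2373]
tool_rot: [0.965, 0.264, -0.0, -0.0]
wrist_force: [-0.3, -0.4, -2.7]
finger_gap: 0.0201
finger_force: 69.5
```

>>> {"fn": "servo_tool", "kwargs": {"targets": [{"travel": [0,0,-0.05],"twist": [0,0,0]},{"travel": [0,0,-0.1],"twist": [0,0,0]},{"travel": [0,0,-0.1],"twist": [0,0,0]}]}}

```text
clock: 10.4
tcp_pos: [0.5134, -0.2562, 0.2363]
tool_rot: [0.965, 0.264, -0.0, -0.0]
wrist_force: [-0.1, -0.1, -2.7]
finger_gap: 0.0202
finger_force: 69.5
```

>>> {"fn": "servo_tool", "kwargs": {"targets": [{"travel": [0,0,-0.05],"twist": [0,0,0]},{"travel": [0,0,-0.1],"twist": [0,0,0]},{"travel": [0,0,-0.1],"twist": [0,0,0]}]}}

```text
clock: 10.78
tcp_pos: [0.5134, -0.2562, 0.2353]
tool_rot: [0.965, 0.264, -0.0, -0.0]
wrist_force: [-0.6, -0.1, -2.4]
finger_gap: 0.0201
finger_force: 69.5
```

>>> {"fn": "servo_tool", "kwargs": {"targets": [{"travel": [0,0,-0.05],"twist": [0,0,0]},{"travel": [0,0,-0.1],"twist": [0,0,0]},{"travel": [0,0,-0.1],"twist": [0,0,0]}]}}

```text
clock: 11.15
tcp_pos: [0.5137, -0.2562, 0.2347]
tool_rot: [0.965, 0.264, 0.0, 0.0]
wrist_force: [0.1, -0.8, -0.1]
finger_gap: 0.0194
finger_force: 69.8
```

>>> {"fn": "servo_tool", "kwargs": {"targets": [{"travel": [0,0,-0.05],"twist": [0,0,0]},{"travel": [0,0,-0.1],"twist": [0,0,0]},{"travel": [0,0,-0.1],"twist": [0,0,0]}]}}

```text
clock: 11.52
tcp_pos: [0.5142, -0.2564, 0.2345]
tool_rot: [0.965, 0.264, 0.001, 0.001]
wrist_force: [-0.3, 0.6, 6.4]
finger_gap: 0.02
finger_force: 70.6
```

Contact came at TCP z of about 0.2347. I'll back off 2.5 mm and slide under the bar.

>>> {"fn": "servo_tool", "kwargs": {"targets": [{"travel": [0,0,0.2],"twist": [0,0,0]},{"travel": [0,0,0.4],"twist": [0,0,0]},{"travel": [0,0,0.4],"twist": [0,0,0]}]}}

```text
clock: 11.9
tcp_pos: [0.5132, -0.2562, 0.237]
tool_rot: [0.965, 0.264, -0.0, -0.0]
wrist_force: [0.2, -1.1, -2.5]
finger_gap: 0.0199
finger_force: 69.5
```

>>> {"fn": "servo_tool", "kwargs": {"targets": [{"travel": [0.4,0.24,0],"twist": [0,0,0]},{"travel": [0.8,0.47,0],"twist": [0,0,0]},{"travel": [1.2,0.71,0],"twist": [0,0,0]},{"travel": [1.6,0.95,0],"twist": [0,0,0]},{"travel": [2.0,1.18,0],"twist": [0,0,0]},{"travel": [2.3,1.36,0],"twist": [0,0,0]},{"travel": [2.6,1.54,0],"twist": [0,0,0]},{"travel": [2.6,1.54,0],"twist": [0,0,0]}]}}

```text
clock: 12.9
tcp_pos: [0.5397, -0.2405, 0.2373]
tool_rot: [0.965, 0.264, 0.0, -0.0]
wrist_force: [-0.3, -0.3, -2.9]
finger_gap: 0.0203
finger_force: 69.5
```

>>> {"fn": "servo_tool", "kwargs": {"targets": [{"travel": [0.4,0.24,0],"twist": [0,0,0]},{"travel": [0.8,0.47,0],"twist": [0,0,0]},{"travel": [1.2,0.71,0],"twist": [0,0,0]},{"travel": [1.65,0.97,0],"twist": [0,0,0]},{"travel": [1.65,0.97,0],"twist": [0,0,0]},{"travel": [1.65,0.97,0],"twist": [0,0,0]}]}}

```text
clock: 13.65
tcp_pos: [0.5558, -0.2312, 0.2373]
tool_rot: [0.965, 0.264, -0.0, 0.0]
wrist_force: [-0.3, -0.1, -1.9]
finger_gap: 0.0203
finger_force: 69.5
```

Run:
```python
from h import *
pose(); im,d,W=cloud("scene")
cv2.imwrite("pics/s4.png",cv2.resize(im[170:270,190:290],None,fx=5.5,fy=5.5,interpolation=cv2.INTER_CUBIC))
```

```text
t 13.65 tcp [ 0.5558 -0.2312  0.2373] xdir 30.58 z [-0. -0. -1.] F [-0.25 -0.15 -1.93] gap 0.0203 ff 69.46877002716064
```

View pics/s4.png

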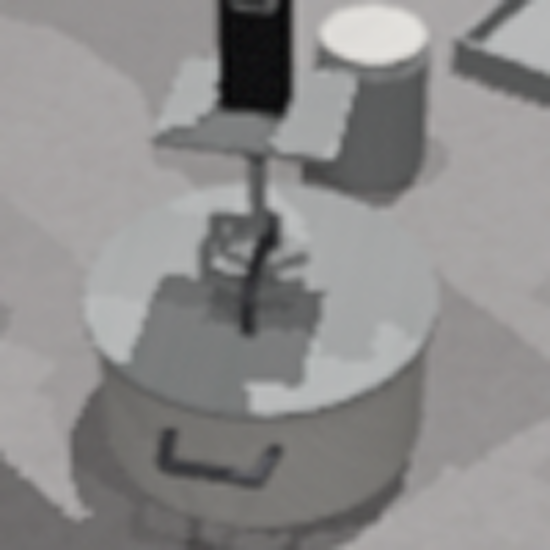

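The prongs are under the bar, at crop (260,255). I'll check sideways centring by projecting the expected geometry.

Run:
```python
from h import *
c=ctrl.get_calibration("scene"); K=np.array([[c["fx"],0,c["cx"]],[0,c["fy"],c["cy"]],[0,0,1]])
a=np.radians(30.6); X=np.array([np.cos(a),np.sin(a),0]); Y=np.array([-np.sin(a),np.cos(a),0]); Z=np.array([0,0,1])
B=np.array([.556,-.231,.085]); H=np.array([.5555,-.2312,.0935])
def pr(P): return ((cv2.projectPoints(np.array([P]),np.array(c["rvec"],float),np.array(c["tvec"],float),K,None)[0].ravel()-[190,170])*5.5)
im=cv2.imread("pics/s4.png")
def ln(ps,col):
    q=np.array([pr(p) for p in ps]).round().astype(int); cv2.polylines(im,[q],False,col,1)
for P in (B,): ln([P+Y*y/1000+Z*z/1000 for y,z in((-36,6),(-36,30),(-28,33),(28,33),(36,30),(36,6))],(0,0,255))
for y in(-12,12): ln([H+Y*y/1000+X*x/1000+Z*z/1000 for x,z in((-26,30),(-26,10),(0,4),(26,14))],(0,255,0))
cv2.imwrite("pics/s5.png",im[130:400,80:450].repeat(2,0).repeat(2,1))
```

```text
(no output)
```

View pics/s5.png

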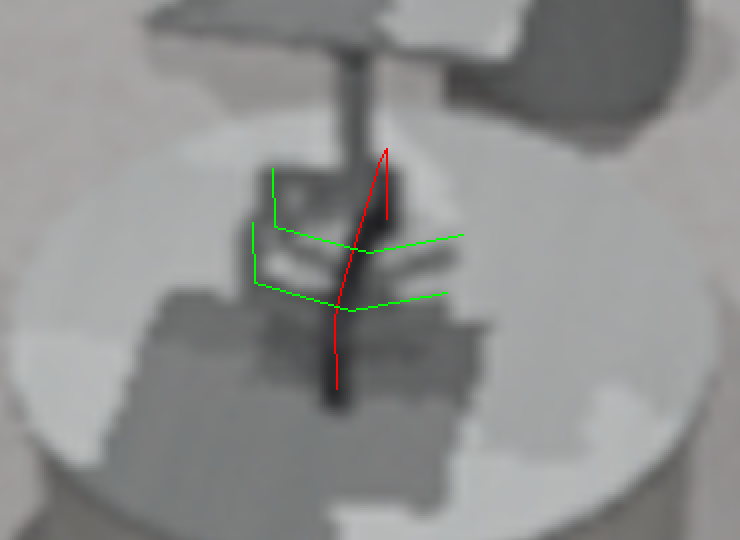

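Overlay and picture differ by the same small offset for the bar and the prongs, so the hook is centred. I'll lift gently.

>>> {"fn": "servo_tool", "kwargs": {"targets": [{"travel": [0,0,0.4],"twist": [0,0,0]},{"travel": [0,0,0.8],"twist": [0,0,0]},{"travel": [0,0,1.0],"twist": [0,0,0]},{"travel": [0,0,1.15],"twist": [0,0,0]},{"travel": [0,0,1.3],"twist": [0,0,0]},{"travel": [0,0,1.45],"twist": [0,0,0]},{"travel": [0,0,1.6],"twist": [0,0,0]},{"travel": [0,0,1.8],"twist": [0,0,0]},{"travel": [0,0,2.0],"twist": [0,0,0]},{"travel": [0,0,2.0],"twist": [0,0,0]},{"travel": [0,0,2.0],"twist": [0,0,0]}]}}

```text
clock: 15.08
tcp_pos: [0.5559, -0.2311, 0.2573]
tool_rot: [0.965, 0.264, -0.0, -0.0]
wrist_force: [0.1, -0.4, -6.3]
finger_gap: 0.0204
finger_force: 69.0
```

Run:
```python
from h import *
pose(); print(ctrl.read_state()["ft_torque"])
```

```text
t 15.07 tcp [ 0.5559 -0.2311  0.2573] xdir 30.59 z [-0.  0. -1.] F [ 0.12 -0.37 -6.28] gap 0.0204 ff 68.9954924583435
[ 0.00881779  0.01385651 -0.0115706 ]
```

>>> {"fn": "servo_tool", "kwargs": {"targets": [{"travel": [0,0,0.3],"twist": [0,0,0]},{"travel": [0,0,0.8],"twist": [0,0,0]},{"travel": [0,0,1.4],"twist": [0,0,0]},{"travel": [0,0,2.2],"twist": [0,0,0]},{"travel": [0,0,3.0],"twist": [0,0,0]},{"travel": [0,0,3.8],"twist": [0,0,0]},{"travel": [0,0,4.6],"twist": [0,0,0]},{"travel": [0,0,5.4],"twist": [0,0,0]},{"travel": [0,0,6.2],"twist": [0,0,0]},{"travel": [0,0,6.8],"twist": [0,0,0]},{"travel": [0,0,7.3],"twist": [0,0,0]},{"travel": [0,0,7.5],"twist": [0,0,0]},{"travel": [0,0,7.5],"twist": [0,0,0]},{"travel": [0,0,7.5],"twist": [0,0,0]},{"travel": [0,0,7.5],"twist": [0,0,0]},{"travel": [0,0,7.5],"twist": [0,0,0]},{"travel": [0,0,7.5],"twist": [0,0,0]},{"travel": [0,0,7.5],"twist": [0,0,0]}]}}

```text
clock: 17.32
tcp_pos: [0.5559, -0.2311, 0.3323]
tool_rot: [0.965, 0.264, 0.0, 0.0]
wrist_force: [0.1, -0.0, -6.1]
finger_gap: 0.02
finger_force: 69.0
```

Run:
```python
from h import *
pose(); im,d,W=cloud("scene"); x,y,z=W[...,0],W[...,1],W[...,2]
m=(np.hypot(x-.556,y+.231)<.09)&(z>.14)&(z<.18); p=W[m]
A=np.c_[p[:,:2],np.ones(len(p))]; 
for _ in range(4):
    k=np.linalg.lstsq(A,p[:,2],rcond=None)[0]; r=abs(p[:,2]-A@k)<.004; p=p[r];A=A[r]
print(len(p),k[:2],np.median(p[:,2]))
cv2.imwrite("pics/s6.png",cv2.resize(im[130:290,170:330],None,fx=3.6,fy=3.6,interpolation=cv2.INTER_CUBIC))
```

```text
t 17.32 tcp [ 0.5559 -0.2311  0.3323] xdir 30.59 z [ 0. -0. -1.] F [ 0.05 -0.02 -6.09] gap 0.02 ff 68.9869737625122
1598 [0.05206055 0.0105847 ] 0.17179112389532353
```

View pics/s6.png

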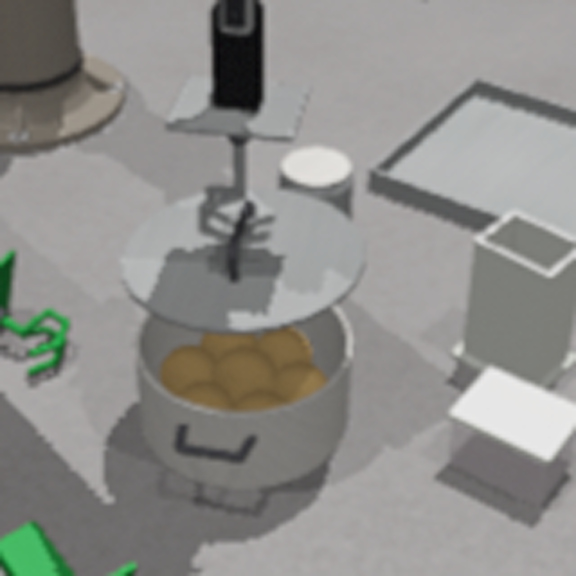

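The lid hangs almost level above the pot (crop 245,250). Next I'll carry it to the tray.

>>> {"fn": "servo_tool", "kwargs": {"targets": [{"travel": [0,0.2,0],"twist": [0,0,0]},{"travel": [0,0.6,0],"twist": [0,0,0]},{"travel": [0,1.2,0],"twist": [0,0,0]},{"travel": [-0.1,2.0,0],"twist": [0,0,0]},{"travel": [-0.1,3.0,0],"twist": [0,0,0]},{"travel": [-0.1,4.2,0],"twist": [0,0,0]},{"travel": [-0.2,5.6,0],"twist": [0,0,0]},{"travel": [-0.2,7.2,0],"twist": [0,0,0]},{"travel": [-0.3,9.0,0],"twist": [0,0,0]},{"travel": [-0.4,11.0,0],"twist": [0,0,0]},{"travel": [-0.5,13.0,0],"twist": [0,0,0]},{"travel": [-0.5,15.0,0],"twist": [0,0,0]},{"travel": [-0.6,17.0,0],"twist": [0,0,0]},{"travel": [-0.7,19.0,0],"twist": [0,0,0]},{"travel": [-0.7,21.0,0],"twist": [0,0,0]},{"travel": [-0.8,23.0,0],"twist": [0,0,0]},{"travel": [-0.9,25.0,0],"twist": [0,0,0]},{"travel": [-1.0,27.0,0],"twist": [0,0,0]},{"travel": [-1.0,29.0,0],"twist": [0,0,0]},{"travel": [-1.1,31.0,0],"twist": [0,0,0]}]}}

```text
clock: 19.88
tcp_pos: [0.5448, 0.0802, 0.3323]
tool_rot: [0.965, 0.264, 0.0, 0.0]
wrist_force: [0.6, -0.8, -6.2]
finger_gap: 0.0202
finger_force: 69.0
```

>>> {"fn": "servo_tool", "kwargs": {"targets": [{"travel": [-0.1,2.0,0],"twist": [0,0,0]},{"travel": [-0.1,4.0,0],"twist": [0,0,0]},{"travel": [-0.2,6.0,0],"twist": [0,0,0]},{"travel": [-0.3,8.0,0],"twist": [0,0,0]},{"travel": [-0.3,9.9,0],"twist": [0,0,0]},{"travel": [-0.4,11.6,0],"twist": [0,0,0]},{"travel": [-0.4,13.1,0],"twist": [0,0,0]},{"travel": [-0.5,14.4,0],"twist": [0,0,0]},{"travel": [-0.5,15.5,0],"twist": [0,0,0]},{"travel": [-0.6,16.4,0],"twist": [0,0,0]},{"travel": [-0.6,17.0,0],"twist": [0,0,0]},{"travel": [-0.6,17.4,0],"twist": [0,0,0]},{"travel": [-0.6,17.6,0],"twist": [0,0,0]},{"travel": [-0.6,17.6,-0.5],"twist": [0,0,0]},{"travel": [-0.6,17.6,-1.5],"twist": [0,0,0]},{"travel": [-0.6,17.6,-2.5],"twist": [0,0,0]},{"travel": [-0.6,17.6,-3.5],"twist": [0,0,0]},{"travel": [-0.6,17.6,-4.5],"twist": [0,0,0]},{"travel": [-0.6,17.6,-5],"twist": [0,0,0]},{"travel": [-0.6,17.6,-5],"twist": [0,0,0]}]}}

```text
clock: 22.38
tcp_pos: [0.5388, 0.2548, 0.2819]
tool_rot: [0.965, 0.264, -0.0, 0.0]
wrist_force: [-0.0, 0.4, -6.8]
finger_gap: 0.0201
finger_force: 68.9
```

Run:
```python
from h import *
pose(); im,d,W=cloud("scene"); x,y,z=W[...,0],W[...,1],W[...,2]
m=(np.hypot(x-.539,y-.255)<.09)&(z>.09)&(z<.13); p=W[m]
A=np.c_[p[:,:2],np.ones(len(p))]; 
for _ in range(4):
    k=np.linalg.lstsq(A,p[:,2],rcond=None)[0]; r=abs(p[:,2]-A@k)<.004; p=p[r];A=A[r]
print(len(p),k[:2],np.median(p[:,2]))
im,d,W=cloud("top"); x,y,z=W[...,0],W[...,1],W[...,2]
p=W[(np.hypot(x-.539,y-.255)<.13)&(z>.1)&(z<.135)]; print(cv2.minEnclosingCircle((p[:,:2]*1000).astype(np.float32)),np.median(p[:,2]))
```

```text
t 22.38 tcp [0.5388 0.2548 0.2819] xdir 30.59 z [-0.001 -0.    -1.   ] F [-0.03  0.44 -6.85] gap 0.0201 ff 68.90296697616577
723 [0.04529084 0.00713113] 0.120726237407283
((541.0653076171875, 253.60243225097656), 96.25875091552734) 0.1252194420827922
```

>>> {"fn": "servo_tool", "kwargs": {"targets": [{"travel": [0,0,-0.5],"twist": [0,0,0]},{"travel": [0,0,-1.5],"twist": [0,0,0]},{"travel": [0,0,-2.5],"twist": [0,0,0]},{"travel": [0,0,-3.5],"twist": [0,0,0]},{"travel": [0,0,-4.5],"twist": [0,0,0]},{"travel": [0,0,-5.5],"twist": [0,0,0]},{"travel": [0,0,-6.5],"twist": [0,0,0]},{"travel": [0,0,-7.5],"twist": [0,0,0]},{"travel": [0,0,-8.3],"twist": [0,0,0]},{"travel": [0,0,-8.9],"twist": [0,0,0]},{"travel": [0,0,-9.3],"twist": [0,0,0]},{"travel": [0,0,-9.6],"twist": [0,0,0]},{"travel": [0,0,-9.8],"twist": [0,0,0]},{"travel": [0,0,-10.0],"twist": [0,0,0]},{"travel": [0,0,-10.2],"twist": [0,0,0]},{"travel": [0,0,-10.4],"twist": [0,0,0]},{"travel": [0,0,-10.6],"twist": [0,0,0]},{"travel": [0,0,-10.8],"twist": [0,0,0]},{"travel": [0,0,-10.9],"twist": [0,0,0]},{"travel": [0,0,-10.9],"twist": [0,0,0]}]}}

```text
clock: 24.98
tcp_pos: [0.5392, 0.2551, 0.1737]
tool_rot: [0.965, 0.264, 0.0, -0.0]
wrist_force: [-0.3, -0.7, -2.2]
finger_gap: 0.0198
finger_force: 69.5
```

>>> {"fn": "servo_tool", "kwargs": {"targets": [{"travel": [0,0,-0.15],"twist": [0,0,0]},{"travel": [0,0,-0.3],"twist": [0,0,0]},{"travel": [0,0,-0.4],"twist": [0,0,0]},{"travel": [0,0,-0.4],"twist": [0,0,0]}]}}

```text
clock: 25.48
tcp_pos: [0.5389, 0.2549, 0.1692]
tool_rot: [0.965, 0.264, -0.0, 0.0]
wrist_force: [-0.1, -0.2, -3.1]
finger_gap: 0.0201
finger_force: 69.5
```

>>> {"fn": "servo_tool", "kwargs": {"targets": [{"travel": [0,0,-0.2],"twist": [0,0,0]},{"travel": [0,0,-0.4],"twist": [0,0,0]},{"travel": [0,0,-0.5],"twist": [0,0,0]},{"travel": [0,0,-0.5],"twist": [0,0,0]},{"travel": [0,0,-0.5],"twist": [0,0,0]}]}}

```text
clock: 26.1
tcp_pos: [0.539, 0.255, 0.1644]
tool_rot: [0.965, 0.264, 0.0, -0.0]
wrist_force: [0.5, 1.5, -2.3]
finger_gap: 0.0201
finger_force: 69.5
```

>>> {"fn": "servo_tool", "kwargs": {"targets": [{"travel": [-0.3,-0.18,0],"twist": [0,0,0]},{"travel": [-0.6,-0.35,0],"twist": [0,0,0]},{"travel": [-0.9,-0.53,0],"twist": [0,0,0]},{"travel": [-1.2,-0.71,0],"twist": [0,0,0]},{"travel": [-1.5,-0.89,0],"twist": [0,0,0]},{"travel": [-1.5,-0.89,0],"twist": [0,0,0]}]}}

```text
clock: 26.85
tcp_pos: [0.5237, 0.2458, 0.1643]
tool_rot: [0.965, 0.264, -0.0, 0.0]
wrist_force: [-0.8, 0.4, -2.0]
finger_gap: 0.02
finger_force: 69.5
```

>>> {"fn": "servo_tool", "kwargs": {"targets": [{"travel": [-0.4,-0.24,0],"twist": [0,0,0]},{"travel": [-0.8,-0.47,0],"twist": [0,0,0]},{"travel": [-1.2,-0.71,0],"twist": [0,0,0]},{"travel": [-1.6,-0.95,0],"twist": [0,0,0]},{"travel": [-2.0,-1.18,0],"twist": [0,0,0]},{"travel": [-2.4,-1.42,0],"twist": [0,0,0]},{"travel": [-2.8,-1.66,0],"twist": [0,0,0]},{"travel": [-3.3,-1.95,0],"twist": [0,0,0]},{"travel": [-3.3,-1.95,0],"twist": [0,0,0]},{"travel": [-3.3,-1.95,1],"twist": [0,0,0]},{"travel": [-3.3,-1.95,3],"twist": [0,0,0]},{"travel": [-3.3,-1.95,6],"twist": [0,0,0]},{"travel": [-3.3,-1.95,9],"twist": [0,0,0]},{"travel": [-3.3,-1.95,12],"twist": [0,0,0]},{"travel": [-3.3,-1.95,14.5],"twist": [0,0,0]},{"travel": [-3.3,-1.95,16],"twist": [0,0,0]},{"travel": [-3.3,-1.95,16],"twist": [0,0,0]}]}}

```text
clock: 28.98
tcp_pos: [0.4915, 0.2269, 0.3254]
tool_rot: [0.965, 0.264, 0.001, -0.0]
wrist_force: [0.5, -0.4, -3.8]
finger_gap: 0.0201
finger_force: 69.6
```

Run:
```python
from h import *
pose()
im,d,W=cloud("scene"); x,y,z=W[...,0],W[...,1],W[...,2]
p=W[(np.hypot(x-.539,y-.255)<.08)&(z>.0)&(z<.035)]
A=np.c_[p[:,:2],np.ones(len(p))]
for _ in range(4):
    k=np.linalg.lstsq(A,p[:,2],rcond=None)[0]; r=abs(p[:,2]-A@k)<.004; p=p[r];A=A[r]
print(len(p),k[:2],np.median(p[:,2]))
cv2.imwrite("pics/s7.png",cv2.resize(im[90:270,240:420],None,fx=3.2,fy=3.2,interpolation=cv2.INTER_CUBIC))
```

```text
t 28.98 tcp [0.4915 0.2269 0.3254] xdir 30.59 z [ 0.002  0.001 -1.   ] F [ 0.47 -0.38 -3.76] gap 0.0201 ff 69.55385684967041
648 [ 0.00050663 -0.00065055] 0.014908613667334661
```

View pics/s7.png

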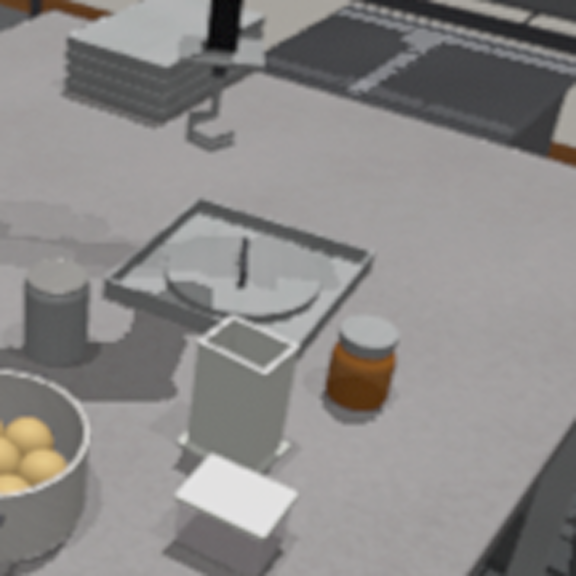

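The lid lies flat in the tray (crop 240,270) and the hook is clear. Now the lifter goes back to the holder.

>>> {"fn": "servo_tool", "kwargs": {"targets": [{"travel": [1,-1.2,0],"twist": [0,0,-2]},{"travel": [3,-3.6,0],"twist": [0,0,-6]},{"travel": [6,-7.2,0],"twist": [0,0,-11]},{"travel": [9,-10.8,0],"twist": [0,0,-16]},{"travel": [12,-14.5,0],"twist": [0,0,-21]},{"travel": [15,-18.1,0],"twist": [0,0,-26]},{"travel": [18,-21.7,0],"twist": [0,0,-30]},{"travel": [20,-24.1,0],"twist": [0,0,-31.6]},{"travel": [20.5,-24.7,0],"twist": [0,0,-31.6]},{"travel": [20.5,-24.7,0],"twist": [0,0,-31.6]},{"travel": [20.5,-24.7,0],"twist": [0,0,-31.6]},{"travel": [20.5,-24.7,0],"twist": [0,0,-31.6]}]}}

```text
clock: 30.52
tcp_pos: [0.6956, -0.0194, 0.3246]
tool_rot: [1.0, -0.008, 0.0, -0.0]
wrist_force: [-0.2, 0.6, -1.9]
finger_gap: 0.0199
finger_force: 69.5
```

Run:
```python
from h import *
pose()
im,d,W=cloud("wrist"); x,y,z=W[...,0],W[...,1],W[...,2]
n=np.hypot(x-.6955,y+.0205)<.08
rect(W,n&(z>.28)&(z<.315),"plate")
im,d,W=cloud("scene"); x,y,z=W[...,0],W[...,1],W[...,2]
n=np.hypot(x-.6955,y+.0205)<.08
rect(W,n&(z>.115)&(z<.14),"rim")
rect(W,n&(z>.16)&(z<.2),"hook")
```

```text
t 30.52 tcp [ 0.6956 -0.0194  0.3246] xdir -0.93 z [ 0.  0. -1.] F [-0.24  0.61 -1.86] gap 0.0199 ff 69.47456002235413
plate 7424 [702.5 -20.5] [76.4 77.1] 88.9 0.2995
rim 281 [698.5 -21.3] [64.3 78.1] 88.1 0.1244
hook 93 [696.2 -24.8] [52.9 31.6] 2.4 0.1899
```

>>> {"fn": "servo_tool", "kwargs": {"targets": [{"travel": [0.1,0,-1],"twist": [0,0,0]},{"travel": [0.1,0,-2.2],"twist": [0,0,0]},{"travel": [0.1,0,-3.4],"twist": [0,0,0]},{"travel": [0.1,0,-4.5],"twist": [0,0,0]},{"travel": [0.1,0,-5.5],"twist": [0,0,0]},{"travel": [0.1,0,-6.5],"twist": [0,0,0]},{"travel": [0.1,0,-7.5],"twist": [0,0,0]},{"travel": [0.1,0,-7.5],"twist": [0,0,0]}]}}

```text
clock: 31.62
tcp_pos: [0.6964, -0.0206, 0.2482]
tool_rot: [1.0, -0.009, -0.001, 0.0]
wrist_force: [-1.0, 0.5, -1.1]
finger_gap: 0.0204
finger_force: 69.4
```

>>> {"fn": "servo_tool", "kwargs": {"targets": [{"travel": [0,0,-1],"twist": [0,0,0]},{"travel": [0,0,-2.5],"twist": [0,0,0]},{"travel": [0,0,-4],"twist": [0,0,0]},{"travel": [0,0,-5.5],"twist": [0,0,0]},{"travel": [0,0,-6.7],"twist": [0,0,0]},{"travel": [0,0,-7.6],"twist": [0,0,0]},{"travel": [0,0,-8.1],"twist": [0,0,0]},{"travel": [0,0,-8.4],"twist": [0,0,0]},{"travel": [0,0,-8.5],"twist": [0,0,0]},{"travel": [0,0,-8.5],"twist": [0,0,0]}]}}

```text
clock: 32.88
tcp_pos: [0.6971, -0.0205, 0.1646]
tool_rot: [1.0, -0.009, 0.0, -0.0]
wrist_force: [-0.1, 0.2, -3.2]
finger_gap: 0.0205
finger_force: 69.5
```

>>> {"fn": "servo_tool", "kwargs": {"targets": [{"travel": [0,0,-0.08],"twist": [0,0,0]},{"travel": [0,0,-0.15],"twist": [0,0,0]},{"travel": [0,0,-0.15],"twist": [0,0,0]}]}}

```text
clock: 33.25
tcp_pos: [0.6971, -0.0206, 0.1629]
tool_rot: [1.0, -0.009, 0.0, 0.0]
wrist_force: [0.5, 0.3, -1.7]
finger_gap: 0.0196
finger_force: 69.5
```

>>> {"fn": "servo_tool", "kwargs": {"targets": [{"travel": [0,0,-0.05],"twist": [0,0,0]},{"travel": [0,0,-0.1],"twist": [0,0,0]},{"travel": [0,0,-0.1],"twist": [0,0,0]}]}}

```text
clock: 33.62
tcp_pos: [0.6972, -0.0208, 0.1628]
tool_rot: [1.0, -0.009, 0.0, 0.0]
wrist_force: [-2.3, -0.5, 6.3]
finger_gap: 0.0203
finger_force: 70.4
```

Seated: contact came at the original height. I'll release and retreat.

>>> {"fn": "servo_tool", "kwargs": {"targets": [{"travel": [0,0,0.1],"twist": [0,0,0]},{"travel": [0,0,0.1],"twist": [0,0,0]},{"travel": [0,0,0.1],"twist": [0,0,0]},{"travel": [0,0,0.1],"twist": [0,0,0]},{"travel": [0,0,0.1],"twist": [0,0,0]},{"travel": [0,0,0.1],"twist": [0,0,0]},{"travel": [0,0,0.1],"twist": [0,0,0]},{"travel": [0,0,0.1],"twist": [0,0,0]}], "gripper": 8.5}}

```text
clock: 34.62
tcp_pos: [0.6969, -0.0205, 0.1628]
tool_rot: [1.0, -0.009, 0.0, 0.0]
wrist_force: [0.0, -0.5, 0.5]
finger_gap: 0.085
finger_force: 0.0
```

>>> {"fn": "servo_tool", "kwargs": {"targets": [{"travel": [0,0,1],"twist": [0,0,0]},{"travel": [0,0,3],"twist": [0,0,0]},{"travel": [0,0,6],"twist": [0,0,0]},{"travel": [0,0,9],"twist": [0,0,0]},{"travel": [0,0,12],"twist": [0,0,0]},{"travel": [0,0,13],"twist": [0,0,0]},{"travel": [0,0,13],"twist": [0,0,0]},{"travel": [0,0,13],"twist": [0,0,0]}]}}

```text
clock: 35.62
tcp_pos: [0.6963, -0.0206, 0.2914]
tool_rot: [1.0, -0.009, -0.001, 0.0]
wrist_force: [-0.2, -0.2, 0.0]
finger_gap: 0.0849
finger_force: 0.0
```

Run:
```python
from h import *
pose()
im,d,W=cloud("wrist"); x,y,z=W[...,0],W[...,1],W[...,2]
n=np.hypot(x-.6955,y+.0205)<.07
rect(W,n&(z>.205)&(z<.225),"handle"); rect(W,n&(z>.128)&(z<.145),"plate")
im,d,W=cloud("top"); x,y,z=W[...,0],W[...,1],W[...,2]
rect(W,(np.hypot(x-.54,y-.255)<.08)&(z>.033),"loop")
```

```text
t 35.62 tcp [ 0.6963 -0.0206  0.2914] xdir -1.01 z [-0.002 -0.    -1.   ] F [-0.24 -0.21  0.  ] gap 0.0849 ff 0.0
handle 942 [697.3 -22.2] [22.  35.3] 88.8 0.215
plate 3859 [696.7 -21.8] [75.7 92.6] 89.1 0.1373
loop 91 [540.8 252.1] [ 8.8 76.7] 30.1 0.049
```

```bash
python3 -c "
from rig import ctrl
print(ctrl.hand_in())"
```

```text
the job is handed in; nothing more can be done
None
```

The job is handed in at about 36 s of the 72 s allowed: the lid lies flat in the drip tray about 3 mm off centre, and the lifter is back in its holder within about 2 mm of where it started; the hand-in gave no verdict.

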